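# Tighten the gland nut between the ribs

### The job

With the larger of the two open-ended wrenches, tighten the big hexagonal gland nut on the black closure plate: turn it clockwise (seen from above) fully home, until the white rib on its top points at the steel index peg. The two upright ribs allow only a short swing of the handle, so lift the wrench off, swing it back and reseat it for each new stroke. Then lay the wrench down flat on the bench without dropping it; only the wrench may touch the closure, and the small wrench stays where it is.

Things in the scene. Friction and masses are not known exactly. Their poses are not given: they have to be found in the camera images.
- wrench: Larger steel open-ended wrench, loose, 0.4 kg. Origin: underside, mid jaws (on the nut's axis when seated); x out of the mouth, handle along -x. Jaws 14 wide, gap 52, from throat x=-34 to tips x=+22; head 80 wide, 22 thick, ends x=-61. Handle bar 18 wide, 4 to 22 above the underside, to a 30 round tail, end x=-220. Mass centre x=-107. Held at x=-125 the fingers stay outside the ribs. All mm.
- small_wrench: Smaller, similar steel wrench (about 170 mm long, head 50 mm wide, jaw gap 30 mm, 16 mm thick), loose on the bench beside the larger one; does not fit the nut. Origin underside, mid jaws; x out of the mouth, handle along -x. Leave it alone.
- closure: Black round plate fixed on the bench, 240 across, 29 high. Origin: bench level on the nut's upright axis. Nut stands on a steel collar, radius 38, top at z=60, where the seated wrench's underside rests. Two metal ribs, 96 high, 74 to 98 from the axis, flank the -x side: the handle swings between them, wrench x at most 45 deg either way from closure x. Index peg (74 high) 72 out on +x. All mm.
- gland_nut (a joint): Grey hex nut, 48 mm over flats, 28 mm high with conical crown. Value in rad: grows clockwise from above; 1.658 = home, hard stop. White rib on top points to a corner, (1.658 - value) counter-clockwise from closure +x. Jaws fit when wrench x lies along any corner (every 60 deg from the rib): 2 mm spare a side, 9 deg play each way. Stiff (0.35 N m), stays where left; two strokes or more.
Not all that is in view belongs to the job. Leave any blue look-alike of the closure alone.

How it is judged:
On the way, in this order (a step that is already met when the one before it is completed fails the run):
1. partway through, the wrench is lifted clear of the partly turned nut (value of joint gland_nut between 0.6 and 1.4 rad and z of wrench in the frame of closure above 0.078 m).
2. the nut is fully home (value of joint gland_nut above 1.45 rad), for 0.1 s.
At the end, for the whole second after the job is handed in: The gland nut is within about 12 degrees (0.2 rad) of its stop, and the larger wrench lies released, at rest and flat (within 10 degrees, underside within 12 mm of the bench) on the bench (value of joint gland_nut above 1.45 rad and height (world z) of wrench below 0.012 m and angle between wrench's own z axis and vertical below 0.17 rad and linear speed of wrench below 0.02 m/s and contact force between the fingers and wrench below 0.1 N); the robot touches nothing.
It fails at once if the fingers push on the closure or its nut (over 5 N): only the wrench may turn it (contact force between the fingers and closure above 5 N).
It fails at once if the small wrench is shifted by more than 30 mm (distance of small_wrench from where it was at the start of the episode above 0.03 m).
It fails at once if the wrench is dropped (falls free for more than about 40 mm) (linear speed of wrench above 0.9 m/s and contact force between the fingers and wrench below 0.1 N).
It also fails if it takes over 67 s, if anything falls off the work surface, if the arm or the gripper's body presses on something with over 40 N, if the wrist force passes 120 N, or if a joint passes its speed limit or range.

### The arm

A 6-joint arm with a two-finger parallel gripper is mounted at the origin on the work surface. World frame = base frame: x ahead of the robot, y to its left, z up, the work surface at z = 0. Lengths are in m, angles in rad, forces in N, time in s.
With the tool pointing down it reaches from about 0.35 to 0.775 m from the base axis. Payload 5.5 kg.
Tool frame: the origin (TCP) lies midway between the tips of the shut fingers; the grasp point (between the pads) lies grip_point_offset behind it (grip_point_offset is the distance from the TCP to the grasp point, in m); z points along the fingers, y is the direction in which the jaws open and shut (so a half turn about z gives the same grasp; the last joint's range is limited). The gripper opens to 85 mm and grips with 20 to 120 N. Pads are 22 mm wide; open, the fingers measure 114 mm over their backs; the gripper's body (76 mm by 85 mm) begins 54 mm behind the grasp point. The pads swing forward as they close: fully open they stand 13 mm farther back than shut.
Start: joints at [-1.351, 0.313, 0.046, 1.304, 0, 1.431], TCP at [0.202, -0.538, 0.231] pointing down, gripper open.
Joint ranges: [-2.76, 2.76], [-0.86, 1.69], [-1.03, 1.26], [-2.2, 2.34], [-1.47, 1.5], [-3.14, 3.14]. Speed limits (rad/s): [2.57, 2.57, 3.14, 3.14, 3.14, 3.14].

### API

Orientations are given as a unit quaternion [w, x, y, z].
In Python, from workcell import * gives the robot as it stands.
- The arm moves only by the tool send_rows, never from a script. Its argument "series" is one flat list of numbers, 7 for each row, row after row: the shift along the tool's x, y, z in cm, then the turn, a rotation vector about the tool's x, y, z in degrees, then the opening, from 0 (shut) to 1 (fully open). A call has 1 to 10 rows; each row is the pose to reach, as a shift and turn from the pose commanded when the call began, along the tool's axes at that moment; what a row does not reach only later rows make up. A row lasts 1/12 s, in which the tool goes at most 41.7 mm and 7.16 degrees, less where a joint would pass 70% of its speed; a pose out of reach is approached as far as the arm can. A call with a gripper value outside its range is refused whole. The fingers move at their own pace and stop on an object; "newtons" is the grip in N (left out, the last holds). Time passes only in rows, so rows that repeat a pose let the fingers close. It gives the time, the measured TCP pose, the force and the opening at its end, in the units of the state.
- get_state(): the state, without advancing time (a new reading comes with each control period).
- read_camera(name): name is "scene" or "side" or "wrist"; returns the picture (420x560x3 uint8, blue, green, red); there is no depth.
- camera_info(name): a dict with "K" (3x3 intrinsics, pixels), "xyz" and "attitude" of the camera in the world. Camera axes: x right, y down, z forward; pixel columns grow to the right and rows downward; lengths in m; the calibration is good to about 2 mm. A picture is of the moment at which its call begins: read the wrist's pose just before it. camera_info takes no time and is no camera call; for the wrist camera it gives the pose at the moment of the call.
- hand_in(): hands the job in, once; it reports no verdict.
Trained networks look in the newest picture that a camera, given by its name, has taken for a name from the list of things; names that differ only in an ending like _2 or _b are one class to them, and where a whole thing is asked for, a point or a joint stands for the part that bears it (a point fixed in the world has none). Each returns a list of dicts, best first, with "p" (0 to 1); they miss things now and then, are a little off and sometimes report something else, mostly with a low value. They report only what shows in the picture. A call takes as long as a camera call. They do not tell look-alikes from the thing itself.
- silhouettes(camera, label): "pixels" (420x560 bool, what is visible of it) and "box" ([left, top, width, height] in pixels, round what is visible of it).
The state is a dict: "clock": time; "joint_pos": joint angles; "qvel": joint speeds; "tau": joint torques, N m; "tcp_pos": TCP position; "orientation": TCP orientation; "wrist_force": force on the tool from outside, world axes, zero at the start; "ft_torque": the same for the moment, N m; "finger_gap": finger opening in m.
Only numpy, scipy, OpenCV 4.12 (cv2) and the standard library are available. Lean on these libraries where they do the work, as an engineer would, in place of code of your own. Each camera call takes 0.05 s, during which the arm holds its last target. There are 200 camera calls.

## Working session

There is one attempt and no reset: what is moved stays moved. The work goes in short steps, Python scripts to look and compute and a tool call to move; the robot and the scene stay as the last step left them, time stands still between calls to the robot, and variables do not carry over. Pictures are saved under pics/ and viewed, about 8 in all and at most 12, crops included, and the job is handed in when it is done.

Besides the shell and the picture viewer there is one more tool, called after "Request:" by a JSON object that holds its "method" and its "body". send_rows: Moves the arm, as the interface text tells. Its arguments: {"type":"object","properties":{"series":{"type":"array"},"newtons":{"type":"number"}},"required":["series"]}

```bash
mkdir -p pics; ls; python3 - <<'E'
from workcell import *
import cv2,numpy as np
s=get_state();print({k:np.round(v,4).tolist() for k,v in s.items()})
for c in ["scene","side"]:
    im=read_camera(c);cv2.imwrite(f"pics/{c}0.png",im)
    i=camera_info(c);print(c,i)
    for l in ["wrench","small_wrench","closure","gland_nut"]:
        for d in silhouettes(c,l):
            m=d["pixels"];v,u=np.nonzero(m);print(c,l,round(d["p"],2),d["box"],m.sum(),u.mean().round(1),v.mean().round(1))
E
```

```text
pics
{'clock': 0.0, 'joint_pos': [-1.3506, 0.314, 0.045, 1.3036, 0.0, 1.4312], 'qvel': [-0.0004, 0.0005, 0.0, 0.002, 0.0001, 0.0008], 'tau': [-0.0019, -48.0626, 29.8535, 0.0192, -0.0004, -0.0], 'tcp_pos': [0.2023, -0.5377, 0.2304], 'orientation': [-0.0009, 0.9839, 0.1789, -0.0], 'wrist_force': [0.3416, -0.5704, -0.107], 'ft_torque': [-0.055, -0.0187, 0.024], 'finger_gap': 0.0855}
scene {'K': array([[507.64447742,   0.        , 282.81537746],
       [  0.        , 507.64447742, 198.73963299],
       [  0.        ,   0.        ,   1.        ]]), 'xyz': array([1.05388042, 0.64171128, 0.79461693]), 'attitude': array([-0.16005377,  0.34554551,  0.84362968, -0.37851032])}
scene wrench 0.83 [130.5, 135.9, 92.5, 51.3] 1149 174.8 159.7
scene small_wrench 0.75 [157.5, 176.0, 62.8, 49.6] 658 187.7 203.0
scene closure 0.89 [405.5, 194.4, 124.8, 111.4] 9085 466.1 257.0
scene closure 0.75 [217.0, 231.6, 126.9, 125.7] 11040 277.3 302.4
scene gland_nut 0.72 [260.1, 261.1, 32.3, 31.5] 709 277.5 278.9
side {'K': array([[444.80723057,   0.        , 282.06505582],
       [  0.        , 444.80723057, 211.02703308],
       [  0.        ,   0.        ,   1.        ]]), 'xyz': array([0.32938066, 0.90961257, 0.75538866]), 'attitude': array([ 0.03473513, -0.06768553,  0.89648675, -0.43649014])}
side wrench 0.9 [253.6, 151.1, 76.3, 19.2] 709 284.8 162.1
side small_wrench 0.62 [225.1, 183.7, 59.9, 12.5] 417 250.7 188.5
side closure 0.66 [149.7, 219.9, 104.3, 93.3] 6779 199.4 271.4
side closure 0.66 [287.7, 305.1, 128.3, 114.6] 11843 351.9 364.4
side gland_nut 0.93 [185.5, 239.8, 23.1, 24.2] 439 196.0 250.6
side gland_nut 0.92 [342.3, 329.9, 25.4, 27.6] 671 353.5 341.9
```

View pics/scene0.png

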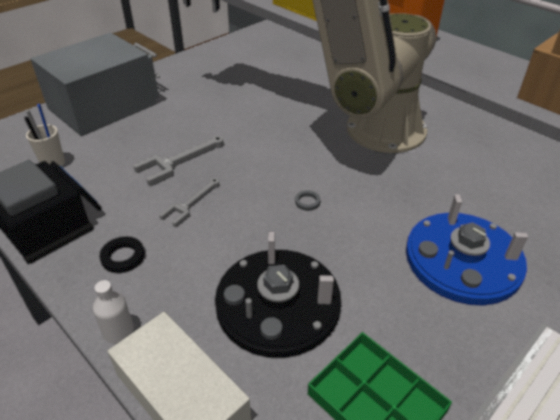

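View pics/side0.png

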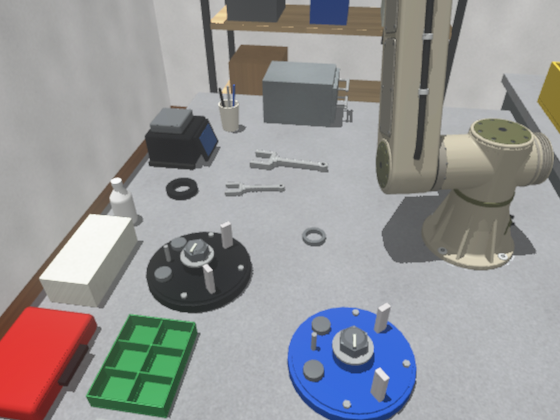

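```bash
cat > h.py <<'E'
from workcell import *
import cv2,numpy as np
from scipy.spatial.transform import Rotation as R
from scipy.optimize import minimize,least_squares
def q2R(q): return R.from_quat(np.roll(q,-1))
def proj(c,P):
    P=np.atleast_2d(P); p=q2R(c["attitude"]).inv().apply(P-c["xyz"])@c["K"].T
    return p[:,:2]/p[:,2:]
def onplane(c,uv,z):
    d=q2R(c["attitude"]).apply(np.linalg.solve(c["K"],np.r_[uv,1]))
    return c["xyz"]+d*(z-c["xyz"][2])/d[2]
def box(x0,x1,y0,y1,z0,z1): return np.array([[x,y,z] for x in(x0,x1) for y in(y0,y1) for z in(z0,z1)])
# convex parts of big wrench (m)
BIG=[box(-34,22,26,40,0,22)/1e3,box(-34,22,-40,-26,0,22)/1e3,box(-61,-34,-40,40,0,22)/1e3,box(-205,-61,-9,9,4,22)/1e3,
  np.array([[-205+15*np.cos(a),15*np.sin(a),z] for a in np.arange(0,6.28,.4) for z in(4,22)])/1e3]
SMALL=[box(-20,14,15,25,0,16)/1e3,box(-20,14,-25,-15,0,16)/1e3,box(-36,-20,-25,25,0,16)/1e3,box(-145,-36,-6,6,3,16)/1e3]
def pose(parts,x,y,yaw,z=0):
    r=R.from_euler('z',yaw); return [r.apply(p)+[x,y,z] for p in parts]
def render(c,parts,S=4):
    m=np.zeros((420*S,560*S),np.uint8)
    for p in parts:
        h=cv2.convexHull(((proj(c,p)+.5)*S).astype(np.float32)).astype(np.int32); cv2.fillConvexPoly(m,h,1)
    return cv2.resize(m.astype(np.float32),(560,420),interpolation=cv2.INTER_AREA)
def fit(obs,parts,x0,z=0):
    def f(v):
        t=0
        for c,m in obs:
            r=render(c,pose(parts,*v,z)); t-=np.minimum(r,m).sum()/np.maximum(r,m).sum()
        return t/len(obs)
    s=np.array(x0)+np.vstack([np.zeros(3),np.diag([.015,.015,.15])])
    for _ in range(2):
        o=minimize(f,s[0],method='Nelder-Mead',options=dict(initial_simplex=s,maxiter=150)); s=o.x+(s-s[0])*.4
    return o.x,o.fun
def best(c,l,near=None):
    D=silhouettes(c,l)
    if near is not None: D.sort(key=lambda d:np.hypot(*(np.array(np.nonzero(d["pixels"])).mean(1)[::-1]-near)))
    return D[0]["pixels"].astype(np.float32) if D else None
E
python3 - <<'E'
from h import *
cs,cd=camera_info("scene"),camera_info("side")
read_camera("scene");ms=best("scene","wrench",(175,160));ns=best("scene","small_wrench",(188,203))
read_camera("side");md=best("side","wrench",(285,162));nd=best("side","small_wrench",(250,188))
for m,n,P,h,t in((ms,md,BIG,(155,169),(218,146)),(ns,nd,SMALL,(178,213),(216,184))):
    a=onplane(cs,h,.02)[:2];b=onplane(cs,t,.02)[:2];yaw=np.arctan2(*(a-b)[::-1])
    print(a,b,fit([(cs,m),(cd,n)],P,[*a,yaw]))
    print(fit([(cs,m)],P,[*a,yaw]),fit([(cd,n)],P,[*a,yaw]))
def tri(u,v):
    f=lambda P:np.r_[proj(cs,P)[0]-u,proj(cd,P)[0]-v]
    o=least_squares(f,[.6,.1,.05]);return o.x,o.cost
print("nut",tri((277.5,279),(196,250.6)))
print("peg top",tri((248,298),(166,246)), onplane(cs,(248,299),.074),onplane(cd,(166,246),.074))
for z,u,v in((.096,(271,235),(226,224)),(.096,(326,278),(208,267))): print("rib",onplane(cs,u,z),onplane(cd,v,z))
for n,c in(("scene",cs),("side",cd)):
  im=cv2.imread(f"pics/{n}0.png")
  x,y=(205,215) if n=="scene" else (135,195)
  cv2.imwrite(f"pics/c_{n}.png",cv2.resize(im[y:y+150,x:x+150],(600,600),interpolation=cv2.INTER_CUBIC))
a=[cv2.imread(f"pics/c_{n}.png")[:,:] for n in("scene","side")]
cv2.imwrite("pics/cl.png",cv2.resize(np.hstack(a),(800,400)))
E
```

```text
[ 0.57954505 -0.27357948] [ 0.40693022 -0.24112045] (array([ 0.59199511, -0.28742598, -0.10429461]), np.float64(-0.7792245745658875))
(array([ 0.59240282, -0.28894474, -0.10317275]), np.float64(-0.7834397554397583)) (array([ 0.58934312, -0.28473131, -0.10077097]), np.float64(-0.7883424758911133))
[ 0.63314154 -0.10472074] [ 0.50863744 -0.12435092] (array([ 0.63999461, -0.11717195,  0.17863636]), np.float64(-0.7735214829444885))
(array([ 0.63922448, -0.11886683,  0.17383149]), np.float64(-0.781650722026825)) (array([ 0.64018378, -0.11636555,  0.17437471]), np.float64(-0.7843210101127625))
nut (array([0.63436023, 0.21375687, 0.06837101]), np.float64(0.020897933974844747))
peg top (array([0.7043305 , 0.21168976, 0.07282327]), np.float64(0.5319922584434529)) [0.70571649 0.21279688 0.074     ] [0.70357841 0.21537287 0.074     ]
rib [0.58342372 0.14354539 0.096     ] [0.580401   0.14507864 0.096     ]
rib [0.58730309 0.28811821 0.096     ] [0.58249683 0.28633291 0.096     ]
```

View pics/cl.png

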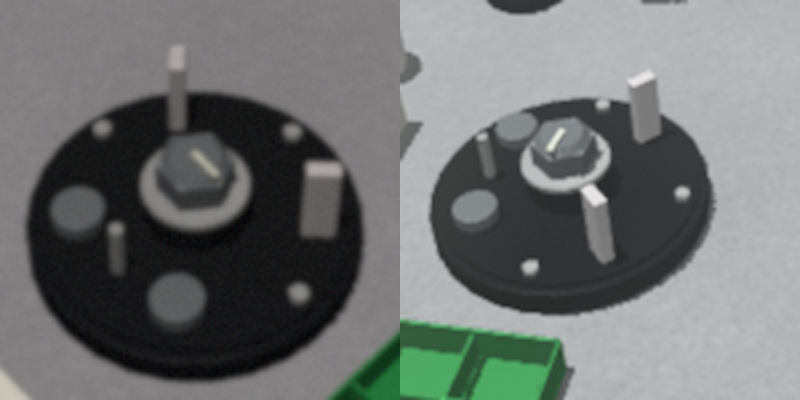

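```bash
cat >> h.py <<'E'
def to(x,y,z,wyaw,tool=True):
    """shift(cm)/turn(deg) from now to TCP at xyz, tool down, tool x opposite wrench x"""
    s=get_state(); r=q2R(s["orientation"]); a=np.radians(wyaw)+np.pi
    X=np.array([np.cos(a),np.sin(a),0]);Z=np.array([0,0,-1.]);T=R.from_matrix(np.c_[X,np.cross(Z,X),Z])
    d=r.inv().apply(np.array([x,y,z])-s["tcp_pos"])*100; v=(r.inv()*T).as_rotvec(degrees=True)
    print("t",round(s["clock"],2),"shift",d.round(2),"turn",v.round(1),"gap",round(s["finger_gap"],4)); return d,v
E
python3 - <<'E'
from h import *
import workcell
print([k for k in dir(workcell) if not k.startswith('_')]); 
try: print(grip_point_offset)
except Exception as e: print(e)
w=np.array([.592,-.287]);g=w-.125*np.array([np.cos(-.104),np.sin(-.104)]);print(g)
to(*g,.2,-6)
print(camera_info("wrist"))
cs=camera_info("scene")
a,b=onplane(cs,(277,272),.088),onplane(cs,(286.8,281.4),.085);print("rib",a,b,np.degrees(np.arctan2(*(b-a)[1::-1])))
E
```

```text
['MotionError', 'camera_info', 'get_state', 'grip_point_offset', 'hand_in', 'read_camera', 'silhouettes']
0.0187
[ 0.46767539 -0.27402342]
t 0.8 shift [ 34.13 -15.39   3.13] turn [   0.     0.  -153.4] gap 0.0855
{'K': array([[343.99791843,   0.        , 281.57072794],
       [  0.        , 343.99791843, 204.96954394],
       [  0.        ,   0.        ,   1.        ]]), 'xyz': array([ 0.26666469, -0.5150942 ,  0.37421406]), 'attitude': array([ 0.11233239,  0.8148308 , -0.56342456, -0.07736257])}
rib [0.6348807  0.21285275 0.088     ] [0.63579521 0.23881769 0.085     ] 87.98281888828062
```

Request:
{"method": "send_rows", "body": {"series": [4,-1.8,0.3,0,0,-7,1,7,-3.2,0.6,0,0,-14,1,10.5,-4.7,1,0,0,-21,1,14,-6.3,1.3,0,0,-28,1,17.5,-7.9,1.6,0,0,-35,1,21,-9.5,2,0,0,-42,1,24.5,-11,2.3,0,0,-49,1,28,-12.6,2.6,0,0,-56,1,31,-14,2.9,0,0,-63,1,34.1,-15.4,3.1,0,0,-70,1]}}

```text
clock: 1.63
tcp_pos: [0.4684, -0.2724, 0.2002]
orientation: [0.0, 0.701, 0.713, -0.0]
wrist_force: [-0.2, -0.3, 0.4]
finger_gap: 0.0851
```

Request:
{"method": "send_rows", "body": {"series": [0,0,0,0,0,-7,1,0,0,0,0,0,-14,1,0,0,0,0,0,-21,1,0,0,0,0,0,-28,1,0,0,0,0,0,-35,1,0,0,0,0,0,-42,1,0,0,0,0,0,-49,1,0,0,0,0,0,-56,1,0,0,0,0,0,-63,1,0,0,0,0,0,-70,1]}}

```text
clock: 2.47
tcp_pos: [0.4674, -0.274, 0.2004]
orientation: [0.0, 0.165, 0.986, -0.0]
wrist_force: [0.7, -0.1, -0.1]
finger_gap: 0.0854
```

Request:
{"method": "send_rows", "body": {"series": [0,0,0,0,0,-7,1,0,0,0,0,0,-13.4,1,0,0,0,0,0,-13.4,1,0,0,0,0,0,-13.4,1]}}

```text
clock: 2.8
tcp_pos: [0.4674, -0.274, 0.2003]
orientation: [0.0, 0.054, 0.999, -0.0]
wrist_force: [0.4, 0.3, 0.0]
finger_gap: 0.0856
```

```bash
python3 - <<'E'
from h import *
c=camera_info("wrist");im=read_camera("wrist");cv2.imwrite("pics/w1.png",im);print(c["xyz"],get_state()["tcp_pos"],get_state()["joint_pos"])
m=best("wrist","wrench")
v,u=np.nonzero(m>0);print(u.min(),u.max(),v.min(),v.max())
f,q=fit([(c,m)],BIG,[.592,-.287,-.104]);print(f,q)
g=f[:2]-.125*np.array([np.cos(f[2]),np.sin(f[2])]);print(g,np.degrees(f[2]));to(*g,.06,np.degrees(f[2]))
E
```

```text
[ 0.39989901 -0.26759696  0.34320192] [ 0.46740685 -0.27404094  0.20033496] [-6.78429873e-01  2.59859692e-01 -1.02714096e-01  1.20808496e+00
 -8.62759285e-05 -5.70880082e-01]
243 320 78 315
[ 0.59193459 -0.28741598 -0.08573139] -0.8556150197982788
[ 0.46739368 -0.27671268] -4.912046821615865
t 2.9 shift [-0.03 -0.27 14.03] turn [-0.   0.  -1.2] gap 0.0851
```

View pics/w1.png

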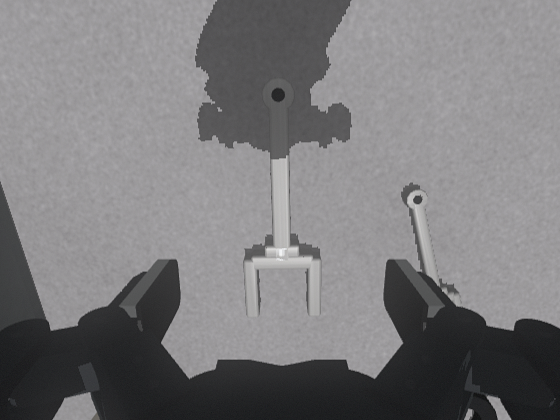

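Request:
{"method": "send_rows", "body": {"series": [0,-0.27,3,0,0,-1.2,1,0,-0.27,6,0,0,-1.2,1,0,-0.27,9,0,0,-1.2,1,0,-0.27,12,0,0,-1.2,1,0,-0.27,15,0,0,-1.2,1,0,-0.27,17,0,0,-1.2,1,0,-0.27,18.5,0,0,-1.2,1,0,-0.27,19.3,0,0,-1.2,1,0,-0.27,19.6,0,0,-1.2,1,0,-0.27,19.6,0,0,-1.2,1]}}

```text
clock: 3.73
tcp_pos: [0.467, -0.2766, 0.004]
orientation: [-0.0, 0.042, 0.999, 0.0]
wrist_force: [0.5, 0.4, 0.0]
finger_gap: 0.0855
```

Request:
{"method": "send_rows", "body": {"series": [0,0,0,0,0,0,0.5,0,0,0,0,0,0,0.3,0,0,0,0,0,0,0.15,0,0,0,0,0,0,0,0,0,0,0,0,0,0,0,0,0,0,0,0,0,0,0,0,0,0,0,0,0,0,0,0,0,0,0,0,0,0,0,0,0,0], "newtons": 80}}

```text
clock: 4.48
tcp_pos: [0.4674, -0.2767, 0.0051]
orientation: [0.0, 0.042, 0.999, -0.0]
wrist_force: [-1.1, 0.5, 5.9]
finger_gap: 0.0161
```

Request:
{"method": "send_rows", "body": {"series": [0,0,-0.5,0,0,0,0,0,0,-1.5,0,0,0,0,0,0,-3.5,0,0,0,0,0,0,-6,0,0,0,0,0,0,-9,0,0,0,0,0,0,-12,0,0,0,0,0,0,-15,0,0,0,0,0,0,-18,0,0,0,0,0,0,-19.5,0,0,0,0,0,0,-19.5,0,0,0,0]}}

```text
clock: 5.32
tcp_pos: [0.4688, -0.2781, 0.204]
orientation: [0.003, 0.042, 0.999, -0.002]
wrist_force: [0.8, 0.1, -2.9]
finger_gap: 0.0163
```

```bash
python3 - <<'E'
from h import *
s=get_state();print(s["tcp_pos"],s["wrist_force"],s["ft_torque"])
to(.70,.14,.2,0)
E
```

```text
[ 0.46879037 -0.27811511  0.20404543] [ 0.80507052  0.05328986 -2.93665077] [-0.03274984 -0.05785816 -0.02067016]
t 5.32 shift [-19.55  43.6    0.33] turn [-0.3  0.3 -4.8] gap 0.0163
```

Request:
{"method": "send_rows", "body": {"series": [-2,4,0,0,0,-1,0,-3.5,7.5,0,0,0,-2,0,-5,11,0,0,0,-3,0,-6.5,14.5,0,0,0,-4,0,-8,18,0,0,0,-4.8,0,-9.5,21.5,0,0,0,-4.8,0,-11,25,0,0,0,-4.8,0,-12.8,28.5,0,0,0,-4.8,0,-14.2,31.5,0,0,0,-4.8,0,-15.5,34.5,0,0,0,-4.8,0]}}

```text
clock: 6.15
tcp_pos: [0.6501, 0.0561, 0.1972]
orientation: [-0.002, -0.0, 1.0, -0.0]
wrist_force: [0.8, -1.2, -2.6]
finger_gap: 0.0162
```

Request:
{"method": "send_rows", "body": {"series": [-1.2,3,0,0,0,0,0,-2.4,6,0,0,0,0,0,-3.2,8.5,0,0,0,0,0,-3.2,9,0,0,0,0,0,-3.2,9,0,0,0,0,0,-3.2,9,0,0,0,0,0,-3.2,9,0,0,0,0,0]}}

```text
clock: 6.73
tcp_pos: [0.6816, 0.1429, 0.1984]
orientation: [-0.001, 0.0, 1.0, -0.0]
wrist_force: [-0.4, -0.3, -3.1]
finger_gap: 0.0162
```

```bash
python3 - <<'E'
from h import *
s=get_state();print(s["tcp_pos"],s["orientation"],s["joint_pos"],s["wrist_force"])
c=camera_info("wrist");im=read_camera("wrist")
print(c["xyz"])
for l in ["gland_nut","closure","wrench"]:
    for d in silhouettes("wrist",l): v,u=np.nonzero(d["pixels"]);print(l,round(d["p"],2),d["box"],u.mean(),v.mean())
uv=proj(c,[[.634,.214,.088]])[0];print(uv, proj(c,[[.7045,.2135,.074],[.583,.1445,.096],[.583,.287,.096]]))
cv2.imwrite("pics/w2.png",im)
E
```

```text
[0.68164324 0.14294531 0.19837574] [-9.21090842e-04  3.93116875e-04  9.99999421e-01 -3.93672298e-04] [ 9.18590136e-02  5.71758636e-01  3.63767199e-01  1.36471177e+00
 -6.14292135e-04  9.26458334e-02] [-0.35836987 -0.25064508 -3.11063476]
[0.61401548 0.14222779 0.34135946]
gland_nut 0.91 [337.0, 102.6, 80.1, 70.9] 376.73479016637697 137.5036006953067
closure 0.78 [227.3, 0.0, 291.2, 256.3] 384.18324290390564 121.9682749652482
wrench 0.62 [238.4, 22.1, 87.4, 344.2] 281.3247136410968 175.2547147981025
[381.04272539 138.28601496] [[369.01474523 224.32806066]
 [285.52988372  61.12495279]
 [500.54519204  61.16530053]]
```

View pics/w2.png

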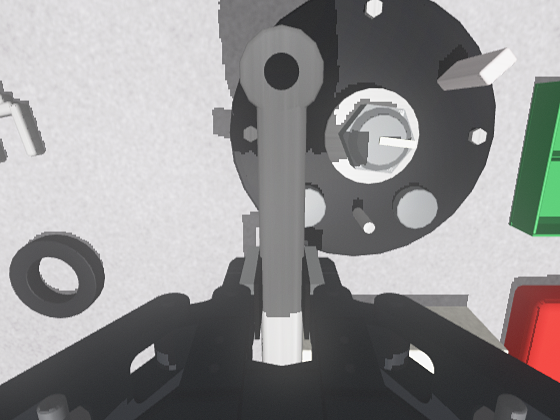

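```bash
python3 - <<'E'
from h import *
c=camera_info("wrist");im=cv2.imread("pics/w2.png")
cv2.imwrite("pics/w2c.png",cv2.resize(im[30:250,310:530],(800,800)[:2] and (600,600),interpolation=cv2.INTER_CUBIC))
# collar: bright blob fit
g=cv2.cvtColor(im,cv2.COLOR_BGR2GRAY)
n=onplane(c,(372,135.5),.06);p=onplane(c,(369,228),.074);print("collar c",n,"peg",p,"yaw",np.degrees(np.arctan2(*(p-n)[1::-1])),np.linalg.norm((p-n)[:2]))
a,b=onplane(c,(381,140),.09),onplane(c,(415,143),.087);print(a,b,np.degrees(np.arctan2(*(b-a)[1::-1])),np.degrees(np.arctan2(*(b-n)[1::-1])))
# fits on collar radius by edges (radial max gradient)
pts=[]
for t in np.radians(np.arange(0,360,4)):
    best=None
    for r in np.arange(.033,.044,.0003):
        P=lambda rr:proj(c,[n+[rr*np.cos(t),rr*np.sin(t),0]])[0]
        q0,q1=P(r-.001),P(r+.001)
        s=lambda q:float(cv2.getRectSubPix(g,(1,1),(float(q[0]),float(q[1])))[0,0])
        d=s(q0)-s(q1)
        if best is None or d>best[0]: best=(d,r)
    if best[0]>60: pts.append(n[:2]+best[1]*np.array([np.cos(t),np.sin(t)]))
pts=np.array(pts);o=least_squares(lambda v:np.hypot(*(pts-v[:2]).T)-v[2],[*n[:2],.038],loss='soft_l1',f_scale=.0005);print(len(pts),"circle",o.x)
E
```

```text
collar c [0.63502105 0.21474114 0.06      ] peg [0.70901836 0.21393848 0.074     ] yaw -0.6214658883255886 0.07400166222366912
[0.63602551 0.21375116 0.09      ] [0.63846054 0.2397076  0.087     ] 84.64062617503369 82.15603977788057
87 circle [0.63629617 0.21444156 0.03779726]
```

View pics/w2c.png

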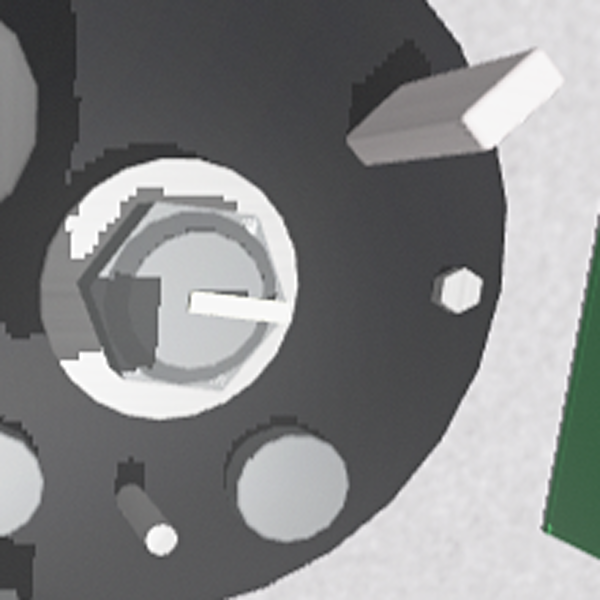

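```bash
python3 - <<'E'
from h import *
s=get_state();t=s["tcp_pos"];print(t)
c=camera_info("wrist");h=onplane(c,(281.5,71),t[2]-.0051+.022);print("tail",h[:2],"expected",t[:2]-[.08,0], "yaw",np.degrees(np.arctan2(*(t-h)[1::-1])))
obs=[]
for n in("scene","side"):
    c=camera_info(n);read_camera(n)
    m=best(n,"wrench",proj(c,[[t[0]+.05,t[1],t[2]]])[0]);obs.append((c,m))
x0=[t[0]+.125,t[1],0]
for z in(.183,.188,.193,.198): print(z,*fit(obs,BIG,x0,z))
for o in obs: print(fit([o],BIG,x0,.193))
# closure position in same static cams: fit the disc+collar
a=np.arange(0,6.28,.1)
cyl=lambda r,z0,z1:np.array([[r*np.cos(k),r*np.sin(k),z] for k in a for z in(z0,z1)])
C=[cyl(.12,0,.029),cyl(.038,.029,.06),cyl(.024,.06,.08)]
for n,uv in(("scene",(277,302)),("side",(199,271))):
    m=best(n,"closure",uv); print(n,fit([(camera_info(n),m)],C,[.635,.214,0]))
E
```

```text
[0.6822301  0.14281109 0.19948157]
tail [0.60182156 0.14192074] expected [0.6022301  0.14281109] yaw 0.6344028560636602
0.183 [0.8092289  0.13189718 0.00635106] -0.737751305103302
0.188 [ 0.80532775  0.13704712 -0.00256811] -0.7675281763076782
0.193 [ 0.80559455  0.14219211 -0.00159033] -0.766864538192749
0.198 [ 0.80713316  0.14695063 -0.00864931] -0.7301681637763977
(array([ 0.80585759,  0.14117927, -0.00218606]), np.float64(-0.7359152436256409))
(array([ 8.03820820e-01,  1.43916442e-01, -6.47774580e-04]), np.float64(-0.8034531474113464))
scene (array([ 0.63442924,  0.21345465, -0.06831198]), np.float64(-0.9547386765480042))
side (array([0.63106005, 0.21601684, 0.14769488]), np.float64(-0.9517663717269897))
```

```bash
cat >> h.py <<'E'
C0=np.array([.6355,.2145]); L=.1246
def seat(yaw,z,C=C0):
    a=np.radians(yaw);g=C-L*np.array([np.cos(a),np.sin(a)]);return to(*g,z,yaw)
E
python3 -c "
from h import *
seat(24,.2)"
```

```text
t 7.23 shift [16.07  1.99 -0.06] turn [ -0.   0. -24.] gap 0.0156
```

Request:
{"method": "send_rows", "body": {"series": [2.5,0.3,0,0,0,-4,0,5,0.6,0,0,0,-8,0,7.5,0.9,0,0,0,-12,0,10,1.2,0,0,0,-16,0,12.5,1.5,0,0,0,-20,0,14.8,1.8,0,0,0,-24,0,16.1,2,0,0,0,-24,0,16.1,2,0,0,0,-24,0,16.1,2,0,0,0,-24,0,16.1,2,0,0,0,-24,0]}}

```text
clock: 8.07
tcp_pos: [0.5224, 0.1641, 0.1997]
orientation: [0.001, -0.208, 0.978, -0.0]
wrist_force: [0.5, 0.1, -3.5]
finger_gap: 0.0161
```

Request:
{"method": "send_rows", "body": {"series": [0,0,2,0,0,0,0,0,0,4,0,0,0,0,0,0,6,0,0,0,0,0,0,7.5,0,0,0,0,0,0,8.5,0,0,0,0,0,0,8.5,0,0,0,0,0,0,8.5,0,0,0,0,0,0,8.5,0,0,0,0]}}

```text
clock: 8.73
tcp_pos: [0.5225, 0.1641, 0.1152]
orientation: [0.001, -0.208, 0.978, -0.0]
wrist_force: [0.0, 0.3, -2.5]
finger_gap: 0.0162
```

```bash
python3 - <<'E'
from h import *
s=get_state();t=s["tcp_pos"];print(t,s["wrist_force"],s["ft_torque"])
seat(24,.11)
obs=[];ims=[]
for n in("scene","side"):
    c=camera_info(n);im=read_camera(n)
    u=proj(c,[[*C0,.09]])[0].astype(int);ims.append(cv2.resize(im[u[1]-65:u[1]+65,u[0]-65:u[0]+65],(400,400),interpolation=cv2.INTER_CUBIC))
    m=best(n,"wrench",proj(c,[[*(t[:2]*.5+C0*.5),t[2]]])[0]);obs.append((c,m))
for z in (t[2]-.01,t[2]-.005):print(fit(obs,BIG,[*C0,.42],z),[fit([o],BIG,[*C0,.42],z) for o in obs])
c=camera_info("wrist");im=read_camera("wrist");g=cv2.resize(im,(400,300))
cv2.imwrite("pics/h1.png",np.vstack([np.hstack(ims)]));cv2.imwrite("pics/w3.png",im)
E
```

```text
[0.52251117 0.16412628 0.11515309] [ 0.00284606  0.28164368 -2.53379065] [0.00303836 0.03800557 0.00822014]
t 8.73 shift [0.09 0.01 0.52] turn [-0.   0.1 -0. ] gap 0.0162
(array([0.63489601, 0.2115129 , 0.4159439 ]), np.float64(-0.7566496133804321)) [(array([0.63279069, 0.2110872 , 0.41945244]), np.float64(-0.720645010471344)), (array([0.63619767, 0.21136749, 0.40981602]), np.float64(-0.805340588092804))]
(array([0.63566323, 0.21490741, 0.41785493]), np.float64(-0.7379759550094604)) [(array([0.63572963, 0.21410811, 0.4221843 ]), np.float64(-0.7106945514678955)), (array([0.63429359, 0.21680303, 0.40952429]), np.float64(-0.8025441765785217))]
```

View pics/h1.png

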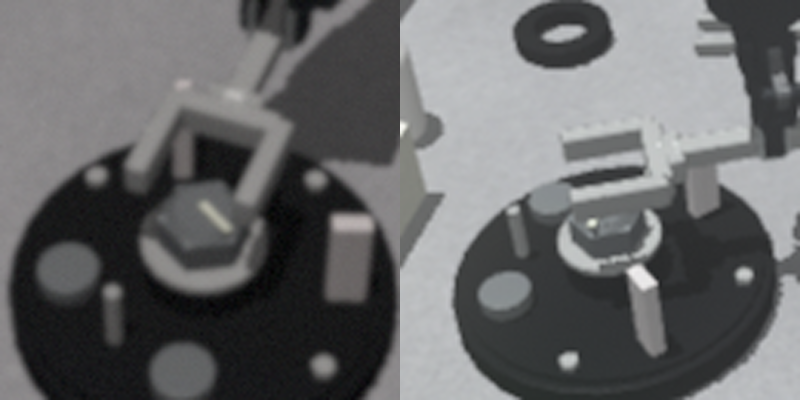

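Request:
{"method": "send_rows", "body": {"series": [0,0,0.8,0,0,0,0,0,0,1.6,0,0,0,0,0,0,2.2,0,0,0,0,0,0,2.6,0,0,0,0,0,0,2.9,0,0,0,0,0,0,3.1,0,0,0,0,0,0,3.3,0,0,0,0,0,0,3.5,0,0,0,0]}}

```text
clock: 9.65
tcp_pos: [0.5215, 0.1641, 0.0792]
orientation: [0.0, -0.208, 0.978, -0.0]
wrist_force: [0.4, -0.2, -3.8]
finger_gap: 0.016
```

Request:
{"method": "send_rows", "body": {"series": [0,0,0.2,0,0,0,0,0,0,0.4,0,0,0,0,0,0,0.6,0,0,0,0,0,0,0.8,0,0,0,0,0,0,1,0,0,0,0,0,0,1.2,0,0,0,0,0,0,1.3,0,0,0,0,0,0,1.3,0,0,0,0]}}

```text
clock: 10.32
tcp_pos: [0.5211, 0.1641, 0.0659]
orientation: [-0.0, -0.208, 0.978, -0.0]
wrist_force: [-0.3, 0.6, -3.6]
finger_gap: 0.0161
```

Request:
{"method": "send_rows", "body": {"series": [-0.02,0.65,0,0,0,3,0,-0.07,1.3,0,0,0,6,0,-0.15,1.95,0,0,0,9,0,-0.27,2.59,0,0,0,12,0,-0.42,3.22,0,0,0,15,0,-0.61,3.85,0,0,0,18,0,-0.83,4.47,0,0,0,21,0,-1.08,5.07,0,0,0,24,0,-1.36,5.66,0,0,0,27,0,-1.67,6.23,0,0,0,30,0]}}

```text
clock: 11.15
tcp_pos: [0.511, 0.2278, 0.0662]
orientation: [-0.0, 0.053, 0.999, -0.0]
wrist_force: [0.5, -1.9, -3.3]
finger_gap: 0.016
```

```bash
python3 - <<'E'
from h import *
s=get_state();print(s["tcp_pos"],s["wrist_force"],s["ft_torque"],s["finger_gap"])
seat(-6,.0655)
E
```

```text
[0.51096809 0.22784129 0.06624444] [ 0.45927879 -1.94742461 -3.32146975] [-0.22358039  0.02366901  0.24841736] 0.01602905543950304
t 11.15 shift [-0.06 -0.02  0.07] turn [-0.  -0.  -0.1] gap 0.016
```

Request:
{"method": "send_rows", "body": {"series": [-0.02,0.65,0,0,0,3,0,-0.07,1.3,0,0,0,6,0,-0.15,1.95,0,0,0,9,0,-0.27,2.59,0,0,0,12,0,-0.42,3.22,0,0,0,15,0,-0.61,3.85,0,0,0,18,0,-0.83,4.47,0,0,0,21,0,-1.08,5.07,0,0,0,24,0,-1.36,5.66,0,0,0,27,0,-1.67,6.23,0,0,0,30,0]}}

```text
clock: 11.98
tcp_pos: [0.5339, 0.2882, 0.0661]
orientation: [-0.0, 0.31, 0.951, -0.0]
wrist_force: [-0.1, -1.1, -2.2]
finger_gap: 0.0161
```

Request:
{"method": "send_rows", "body": {"series": [0,0,0,0,0,0,0,0,0,0,0,0,-2,0,0,0,0,0,0,-4,0]}}

```text
clock: 12.23
tcp_pos: [0.5307, 0.2854, 0.065]
orientation: [-0.003, 0.275, 0.961, -0.004]
wrist_force: [-9.5, -8.8, -0.1]
finger_gap: 0.0159
```

```bash
python3 - <<'E'
from h import *
s=get_state();print(s["tcp_pos"],s["wrist_force"],s["ft_torque"],s["finger_gap"])
seat(-32,.0655)
E
```

```text
[0.53065582 0.28544668 0.06498158] [-9.51060128 -8.79815205 -0.0962384 ] [-1.95006714  1.81040984 -1.51055038] 0.015915510137825477
t 12.23 shift [-0.19 -0.46 -0.05] turn [-0.5 -0.2  0. ] gap 0.0159
```

Request:
{"method": "send_rows", "body": {"series": [0,-0.4,0,0,0,0,0,-0.06,-0.87,0,0,0,0,0,-0.06,-0.87,0,0,0,0,0,-0.06,-0.87,0,0,0,0,0]}}

```text
clock: 12.57
tcp_pos: [0.5308, 0.2803, 0.0666]
orientation: [0.001, 0.275, 0.961, 0.0]
wrist_force: [0.4, 0.5, -2.8]
finger_gap: 0.0159
```

```bash
python3 - <<'E'
from h import *
s=get_state();print(s["tcp_pos"],s["wrist_force"],s["ft_torque"],s["finger_gap"])
seat(-32,.0655)
c=camera_info("scene");im=read_camera("scene");c2=camera_info("side");im2=read_camera("side")
u=proj(c,[[*C0,.09]])[0].astype(int);v=proj(c2,[[*C0,.09]])[0].astype(int)
k=lambda i,u:cv2.resize(i[u[1]-50:u[1]+50,u[0]-50:u[0]+50],(400,400),interpolation=cv2.INTER_CUBIC)
cv2.imwrite("pics/h2.png",np.hstack([k(im,u),k(im2,v)]))
E
```

```text
[0.53077911 0.28026806 0.06658049] [ 0.36213049  0.54167659 -2.75871907] [ 0.04132378 -0.01248586 -0.03962162] 0.0159355106118233
t 12.57 shift [ 0.09 -0.03  0.11] turn [0.1 0.1 0. ] gap 0.0159
```

View pics/h2.png

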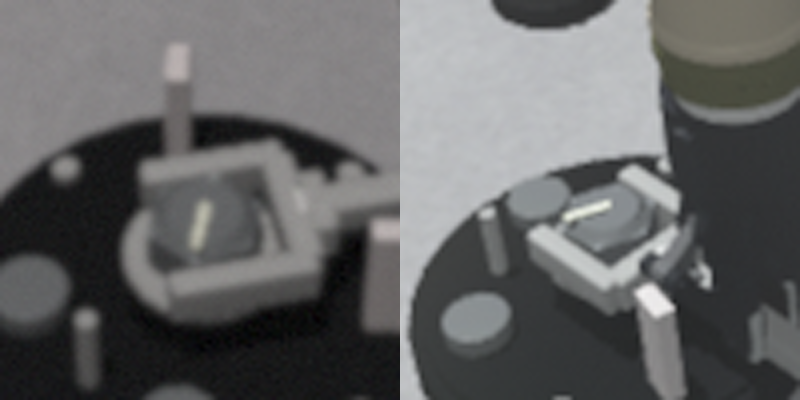

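Request:
{"method": "send_rows", "body": {"series": [0,0,-0.5,0,0,0,0,0,0,-1,0,0,0,0,0,0,-1.7,0,0,0,0,0,0,-2.5,0,0,0,0,0,0,-3.5,0,0,0,0,0,0,-4.5,0,0,0,0,0,0,-5.5,0,0,0,0,0,0,-6,0,0,0,0,0,0,-6,0,0,0,0]}}

```text
clock: 13.42
tcp_pos: [0.5314, 0.2808, 0.1284]
orientation: [0.001, 0.275, 0.961, 0.001]
wrist_force: [0.3, 0.6, -3.6]
finger_gap: 0.0159
```

```bash
python3 - <<'E'
from h import *
for n,a,b in(("scene",(206,202),(196,248)),("side",(608,205),(567,217))):
    c=camera_info(n);u=proj(c,[[*C0,.09]])[0].astype(int)
    f=lambda p:onplane(c,u-50+np.array([p[0]%400,p[1]])/4-.4,.089)
    p,q=f(a),f(b);print(n,p[:2],q[:2],np.degrees(np.arctan2(*(q-p)[1::-1])))
s=get_state();print(s["tcp_pos"])
seat(29,.127)
# scene camera current: white rib blob
for n in("scene","side"):
    c=camera_info(n);im=read_camera(n);u=proj(c,[[*C0,.09]])[0].astype(int);w=im[u[1]-14:u[1]+14,u[0]-14:u[0]+14].astype(int)
    m=((w[...,2]-w[...,0]>12)&(w[...,2]>150)).astype(np.uint8)
    k,l,st,ce=cv2.connectedComponentsWithStats(m)
    if k>1:
        i=1+st[1:,4].argmax();v,uu=np.nonzero(l==i);pts=np.c_[uu,v]+u-14.
        W=np.array([onplane(c,p,.089)[:2] for p in pts]);W-=W.mean(0);vec=np.linalg.svd(W)[2][0];print(n,len(W),np.degrees(np.arctan2(vec[1],vec[0]))%180)
E
```

```text
scene [0.63257839 0.21333768] [0.65422693 0.22914836] 36.1419522771197
side [0.63269588 0.21414263] [0.65210076 0.22696811] 33.462351567091254
[0.53140972 0.28078261 0.12842501]
t 13.42 shift [ -6.3  -11.01   0.13] turn [  0.1   0.2 -61. ] gap 0.0159
scene 2 45.81023361957003
```

Request:
{"method": "send_rows", "body": {"series": [-0.07,-1.3,0,0,0,-6,0,-0.27,-2.59,0,0,0,-12,0,-0.61,-3.85,0,0,0,-18,0,-1.08,-5.07,0,0,0,-24,0,-1.67,-6.23,0,0,0,-30,0,-2.38,-7.32,0,0,0,-36,0,-3.2,-8.34,0,0,0,-42,0,-4.12,-9.26,0,0,0,-48,0,-5.14,-10.08,0,0,0,-54,0,-6.23,-10.79,0,0,0,-60,0]}}

```text
clock: 14.35
tcp_pos: [0.5251, 0.155, 0.1255]
orientation: [-0.001, -0.245, 0.97, -0.0]
wrist_force: [-0.2, 0.3, -3.1]
finger_gap: 0.0157
```

Request:
{"method": "send_rows", "body": {"series": [-0.07,-1.3,0,0,0,-6,0,-0.07,-1.3,0,0,0,-6,0,-0.07,-1.3,0,0,0,-6,0,-0.07,-1.3,0,0,0,-6,0]}}

```text
clock: 14.68
tcp_pos: [0.5319, 0.1449, 0.1257]
orientation: [-0.001, -0.291, 0.957, 0.0]
wrist_force: [0.1, -0.4, -4.5]
finger_gap: 0.016
```

```bash
python3 - <<'E'
from h import *
s=get_state();print(s["tcp_pos"],s["wrist_force"])
seat(34,.127)
cs=[("scene",camera_info("scene"),read_camera("scene")),("side",camera_info("side"),read_camera("side"))]
k=lambda n,c,i:cv2.resize((lambda u:i[u[1]-50:u[1]+50,u[0]-50:u[0]+50])(proj(c,[[*C0,.09]])[0].astype(int)),(400,400),interpolation=cv2.INTER_CUBIC)
cv2.imwrite("pics/h3.png",np.hstack([k(*x) for x in cs]))
E
```

```text
[0.53193884 0.14489019 0.12568862] [ 0.13479413 -0.39291993 -4.50492651]
t 14.68 shift [-0.02 -0.02 -0.13] turn [ 0.  -0.1 -0.1] gap 0.016
```

View pics/h3.png

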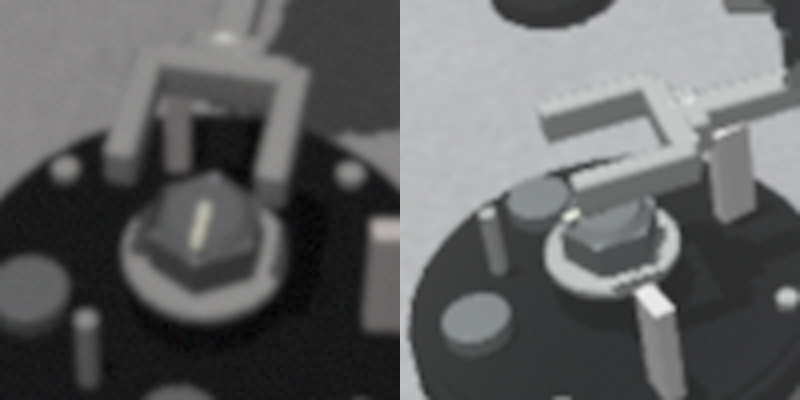

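Request:
{"method": "send_rows", "body": {"series": [0,0,1,0,0,0,0,0,0,2,0,0,0,0,0,0,2.8,0,0,0,0,0,0,3.3,0,0,0,0,0,0,3.7,0,0,0,0,0,0,4,0,0,0,0,0,0,4.3,0,0,0,0,0,0,4.5,0,0,0,0,0,0,4.7,0,0,0,0]}}

```text
clock: 15.53
tcp_pos: [0.5329, 0.1446, 0.0793]
orientation: [0.0, -0.292, 0.956, -0.0]
wrist_force: [-0.0, -0.4, -3.7]
finger_gap: 0.0164
```

Request:
{"method": "send_rows", "body": {"series": [0,0,0.2,0,0,0,0,0,0,0.4,0,0,0,0,0,0,0.6,0,0,0,0,0,0,0.8,0,0,0,0,0,0,1,0,0,0,0,0,0,1.2,0,0,0,0,0,0,1.3,0,0,0,0,0,0,1.3,0,0,0,0]}}

```text
clock: 16.2
tcp_pos: [0.5324, 0.1446, 0.0659]
orientation: [-0.0, -0.292, 0.956, -0.0]
wrist_force: [0.5, -0.4, -3.7]
finger_gap: 0.0157
```

Request:
{"method": "send_rows", "body": {"series": [-0.02,0.65,0,0,0,3,0,-0.07,1.3,0,0,0,6,0,-0.15,1.95,0,0,0,9,0,-0.27,2.59,0,0,0,12,0,-0.42,3.22,0,0,0,15,0,-0.61,3.85,0,0,0,18,0,-0.83,4.47,0,0,0,21,0,-1.08,5.07,0,0,0,24,0,-1.36,5.66,0,0,0,27,0,-1.67,6.23,0,0,0,30,0]}}

```text
clock: 17.03
tcp_pos: [0.5107, 0.2058, 0.0661]
orientation: [-0.001, -0.034, 0.999, -0.0]
wrist_force: [-1.2, -0.1, -2.5]
finger_gap: 0.0162
```

Request:
{"method": "send_rows", "body": {"series": [-0.01,0.43,0,0,0,2,0,-0.03,0.87,0,0,0,4,0,-0.07,1.3,0,0,0,6,0,-0.12,1.73,0,0,0,8,0,-0.15,1.95,0,0,0,9,0,-0.15,1.95,0,0,0,9,0]}}

```text
clock: 17.53
tcp_pos: [0.5107, 0.2255, 0.0659]
orientation: [-0.001, 0.043, 0.999, -0.0]
wrist_force: [-2.9, 0.3, -3.1]
finger_gap: 0.0157
```

```bash
python3 - <<'E'
from h import *
s=get_state();print(s["tcp_pos"],s["wrist_force"],s["ft_torque"],s["finger_gap"])
seat(-5,.0655)
E
```

```text
[0.51074952 0.22548253 0.06594423] [-2.94549534  0.25379847 -3.11238935] [0.05032799 0.58162225 0.18273504] 0.015666945477400024
t 17.53 shift [-0.06 -0.01  0.04] turn [-0.  -0.1  0.1] gap 0.0157
```

Request:
{"method": "send_rows", "body": {"series": [0,0.22,0,0,0,1,0,-0.01,0.43,0,0,0,2,0,-0.02,0.65,0,0,0,3,0,-0.03,0.87,0,0,0,4,0,-0.03,0.87,0,0,0,4,0]}}

```text
clock: 17.95
tcp_pos: [0.5119, 0.2342, 0.0659]
orientation: [-0.001, 0.079, 0.997, -0.0]
wrist_force: [-5.1, 1.1, -2.6]
finger_gap: 0.0162
```

```bash
python3 - <<'E'
from h import *
s=get_state();print(s["tcp_pos"],s["wrist_force"],s["ft_torque"],s["finger_gap"])
seat(-9,.0655)
cs=[("scene",camera_info("scene"),read_camera("scene")),("side",camera_info("side"),read_camera("side"))]
k=lambda n,c,i:cv2.resize((lambda u:i[u[1]-50:u[1]+50,u[0]-50:u[0]+50])(proj(c,[[*C0,.09]])[0].astype(int)),(400,400),interpolation=cv2.INTER_CUBIC)
cv2.imwrite("pics/h4.png",np.hstack([k(*x) for x in cs]))
E
```

```text
[0.51185835 0.23419024 0.06592354] [-5.07807932  1.11245128 -2.64132567] [0.17884601 0.97443716 0.21577896] 0.016167301007054668
t 17.95 shift [-0.06 -0.01  0.04] turn [-0.  -0.1 -0. ] gap 0.0162
```

View pics/h4.png

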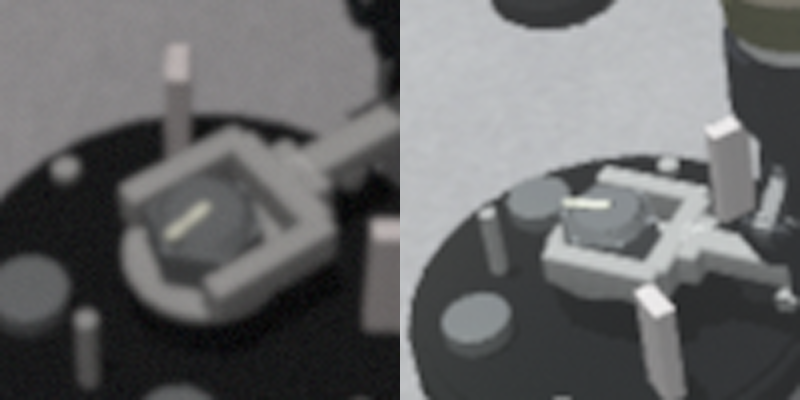

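```bash
python3 - <<'E'
from h import *
for n,a,b in(("scene",(210,204),(167,240)),("side",(608,206),(563,203))):
    c=camera_info(n);u=proj(c,[[*C0,.09]])[0].astype(int)
    f=lambda p:onplane(c,u-50+np.array([p[0]%400,p[1]])/4-.4,.089)
    p,q=f(a),f(b);print(n,p[:2],q[:2],np.degrees(np.arctan2(*(q-p)[1::-1])))
E
```

```text
scene [0.6321082  0.21543904] [0.66027731 0.21691295] 2.995200206821834
side [0.63244632 0.21493755] [0.65798403 0.21626441] 2.974239525682926
```

Request:
{"method": "send_rows", "body": {"series": [0,0.22,0,0,0,1,0,-0.01,0.43,0,0,0,2,0,-0.02,0.65,0,0,0,3,0,-0.02,0.65,0,0,0,3,0]}}

```text
clock: 18.38
tcp_pos: [0.513, 0.2407, 0.0659]
orientation: [-0.001, 0.105, 0.994, -0.0]
wrist_force: [-5.9, 1.1, -3.2]
finger_gap: 0.0156
```

Request:
{"method": "send_rows", "body": {"series": [0,0.22,0,0,0,1,0,-0.01,0.43,0,0,0,2,0,-0.01,0.43,0,0,0,2,0]}}

```text
clock: 18.63
tcp_pos: [0.5143, 0.2444, 0.0659]
orientation: [-0.001, 0.122, 0.993, -0.001]
wrist_force: [-4.9, -0.9, -2.6]
finger_gap: 0.0162
```

```bash
python3 - <<'E'
from h import *
s=get_state();print(s["tcp_pos"],s["wrist_force"],s["ft_torque"],s["finger_gap"])
seat(-14,.0655)
for n in("scene","side"):
    c=camera_info(n);im=read_camera(n);u=proj(c,[[*C0,.09]])[0].astype(int);w=im[u[1]-14:u[1]+14,u[0]-14:u[0]+14].astype(float)
    w=w[...,2]-w[...,0]*1.0;w-=np.median(w);w[w<.4*w.max()]=0
    v,uu=np.nonzero(w);W=np.array([onplane(c,np.r_[a,b]+u-14.,.089)[:2] for a,b in zip(uu,v)]);q=w[v,uu];W-=np.average(W,0,q)
    e=np.linalg.eigh((W*q[:,None]).T@W)[1][:,1];print(n,len(W),np.degrees(np.arctan2(e[1]*np.sign(e[0]),abs(e[0]))))
E
```

```text
[0.51426779 0.24435426 0.06592684] [-4.93516445 -0.9047865  -2.55371243] [-0.06947606  1.0708282   0.39116943] 0.016159541912801535
t 18.63 shift [-0.03  0.04  0.04] turn [-0.1 -0.1 -0. ] gap 0.0162
scene 52 14.374082783432147
side 30 -2.2326803123965555
```

Request:
{"method": "send_rows", "body": {"series": [0,-0.43,0,0,0,-2,0,0,-0.87,0,0,0,-4,0,0,-1.3,0,0,0,-6,0,0,-1.3,0,0,0,-6,0]}}

```text
clock: 19.07
tcp_pos: [0.5135, 0.2315, 0.0668]
orientation: [0.002, 0.07, 0.998, 0.0]
wrist_force: [-0.7, 0.4, -2.8]
finger_gap: 0.0159
```

Request:
{"method": "send_rows", "body": {"series": [0,0,-0.5,0,0,0,0,0,0,-1.2,0,0,0,0,0,0,-2.2,0,0,0,0,0,0,-3.5,0,0,0,0,0,0,-5,0,0,0,0,0,0,-7,0,0,0,0,0,0,-9.5,0,0,0,0,0,0,-12,0,0,0,0,0,0,-13.4,0,0,0,0,0,0,-13.4,0,0,0,0]}}

```text
clock: 19.9
tcp_pos: [0.5145, 0.2326, 0.2055]
orientation: [0.004, 0.07, 0.998, 0.001]
wrist_force: [1.4, 1.4, -3.2]
finger_gap: 0.0162
```

```bash
python3 - <<'E'
from h import *
to(.467,-.277,.2,-5)
cs=[("scene",camera_info("scene"),read_camera("scene")),("side",camera_info("side"),read_camera("side"))]
k=lambda n,c,i:cv2.resize((lambda u:i[u[1]-50:u[1]+50,u[0]-50:u[0]+50])(proj(c,[[*C0,.09]])[0].astype(int)),(400,400),interpolation=cv2.INTER_CUBIC)
cv2.imwrite("pics/h5.png",np.hstack([k(*x) for x in cs]))
E
```

```text
t 19.9 shift [ -2.4  -51.13   0.41] turn [ 0.2  0.5 -3. ] gap 0.0162
```

View pics/h5.png

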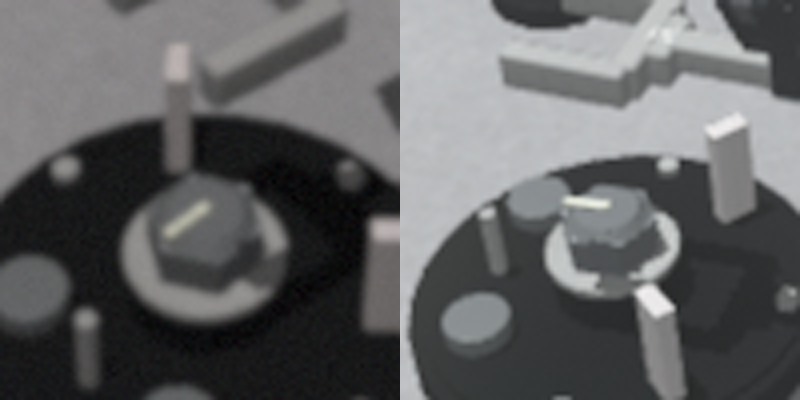

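Request:
{"method": "send_rows", "body": {"series": [-0.2,-3.5,0,0,0,0,0,-0.4,-7,0,0,0,0,0,-0.5,-10.5,0,0,0,0,0,-0.7,-14,0,0,0,0,0,-0.9,-17.5,0,0,0,0,0,-1,-21,0,0,0,0,0,-1.2,-24.5,0,0,0,0,0,-1.3,-28,0,0,0,0,0,-1.5,-31.5,0,0,0,0,0,-1.6,-35,0,0,0,0,0]}}

```text
clock: 20.83
tcp_pos: [0.4778, -0.1183, 0.1988]
orientation: [-0.001, 0.07, 0.998, 0.0]
wrist_force: [0.8, 1.2, -3.5]
finger_gap: 0.0158
```

Request:
{"method": "send_rows", "body": {"series": [-0.2,-3.5,0,0,0,-1,0,-0.3,-7,0,0,0,-2,0,-0.5,-10.5,0,0,0,-3,0,-0.6,-14,0,0,0,-3,0,-0.7,-16.1,0,0,0,-3,0,-0.7,-16.1,0,0,0,-3,0,-0.7,-16.1,0,0,0,-3,0,-0.7,-16.1,0,0,0,-3,0]}}

```text
clock: 21.5
tcp_pos: [0.4628, -0.2765, 0.1989]
orientation: [-0.001, 0.044, 0.999, 0.001]
wrist_force: [0.7, 0.5, -2.7]
finger_gap: 0.0159
```

```bash
python3 - <<'E'
from h import *
print(get_state()["tcp_pos"]);to(.467,-.277,.006,-5)
E
```

```text
[ 0.46283814 -0.27652364  0.19893661]
t 21.5 shift [-0.46 -0.05 19.29] turn [ 0.1 -0.1 -0. ] gap 0.0159
```

Request:
{"method": "send_rows", "body": {"series": [0,0,3,0,0,0,0,0,0,6,0,0,0,0,0,0,9,0,0,0,0,0,0,12,0,0,0,0,0,0,14.5,0,0,0,0,0,0,16.5,0,0,0,0,0,0,17.7,0,0,0,0,0,0,18.3,0,0,0,0,0,0,18.7,0,0,0,0,0,0,18.9,0,0,0,0]}}

```text
clock: 22.33
tcp_pos: [0.4639, -0.2766, 0.0112]
orientation: [-0.0, 0.043, 0.999, 0.0]
wrist_force: [0.5, -0.5, -3.0]
finger_gap: 0.0162
```

Request:
{"method": "send_rows", "body": {"series": [0,0,0.1,0,0,0,0,0,0,0.2,0,0,0,0,0,0,0.3,0,0,0,0,0,0,0.4,0,0,0,0,0,0,0.4,0,0,0,0,0,0,0.4,0,0,0,0]}}

```text
clock: 22.83
tcp_pos: [0.4637, -0.2776, 0.0075]
orientation: [0.0, 0.044, 0.999, -0.0]
wrist_force: [0.1, -0.2, -2.7]
finger_gap: 0.0161
```

Request:
{"method": "send_rows", "body": {"series": [0,0,0.1,0,0,0,0,0,0,0.2,0,0,0,0,0,0,0.25,0,0,0,0,0,0,0.25,0,0,0,0]}}

```text
clock: 23.17
tcp_pos: [0.4637, -0.2775, 0.0051]
orientation: [0.0, 0.044, 0.999, -0.0]
wrist_force: [-0.2, 0.0, 0.1]
finger_gap: 0.016
```

Request:
{"method": "send_rows", "body": {"series": [0,0,0,0,0,0,0.25,0,0,0,0,0,0,0.35,0,0,0,0,0,0,0.6,0,0,0,0,0,0,0.9,0,0,0,0,0,0,1,0,0,0,0,0,0,1,0,0,0,0,0,0,1,0,0,0,0,0,0,1]}}

```text
clock: 23.83
tcp_pos: [0.4637, -0.2774, 0.0048]
orientation: [0.0, 0.043, 0.999, -0.0]
wrist_force: [-0.5, 0.0, 0.6]
finger_gap: 0.0854
```

Request:
{"method": "send_rows", "body": {"series": [0,0,-1,0,0,0,1,0,0,-3,0,0,0,1,0,0,-6,0,0,0,1,0,0,-10,0,0,0,1,0,0,-14,0,0,0,1,0,0,-18,0,0,0,1,0,0,-20,0,0,0,1,0,0,-20,0,0,0,1,0,0,-20,0,0,0,1]}}

```text
clock: 24.58
tcp_pos: [0.4644, -0.2781, 0.207]
orientation: [0.002, 0.043, 0.999, -0.001]
wrist_force: [0.5, 0.2, 0.1]
finger_gap: 0.0856
```

```bash
python3 - <<'E'
from h import *
s=get_state();print(s["clock"],s["tcp_pos"],s["wrist_force"],s["finger_gap"])
c=camera_info("wrist");im=read_camera("wrist");m=best("wrist","wrench");print(fit([(c,m)],BIG,[.588,-.288,-.09]))
b=read_camera("side");read_camera("scene");o=[(camera_info(n),best(n,"small_wrench",p)) for n,p in(("scene",(188,203)),("side",(250,188)))];print(fit(o,SMALL,[.64,-.117,.178]))
cv2.imwrite("pics/end.png",np.hstack([cv2.resize(im,(400,300)),cv2.resize(b,(400,300))]))
E
```

```text
24.5833 [ 0.46443903 -0.27806455  0.20702162] [0.46406764 0.23582579 0.08646773] 0.08560584076978431
(array([ 0.58763547, -0.28906399, -0.08331498]), np.float64(-0.8791884779930115))
(array([ 0.64218162, -0.11732738,  0.16849531]), np.float64(-0.8030657768249512))
```

View pics/end.png

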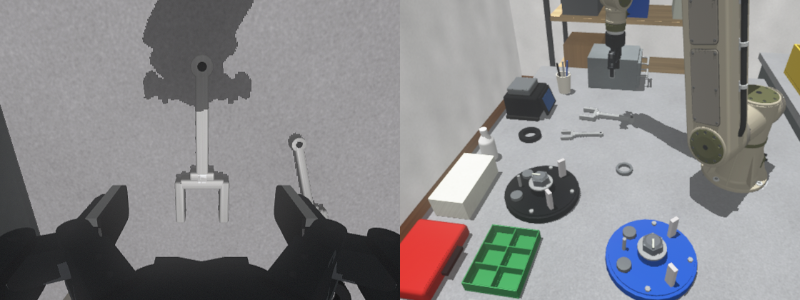

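The end picture shows the wrench flat on the bench under the open gripper, which is clear. The small wrench has not moved, and the nut's rib points at the peg.

```bash
python3 -c "
from workcell import *
print(hand_in())"
```

```text
the job is handed in; nothing more can be done
None
```

I turned the gland nut home with the larger wrench in two strokes, laid the wrench back down flat on the bench, released it and handed the job in at about 25 s. No verdict was reported, so the results below are my own checks.

- **Partway lift:** After the first stroke I measured the rib at about 34.5° from the peg, a nut value of about 1.06 rad. I then lifted the wrench to about 0.12 m, swung it back and reseated it without contact force.
- **Nut home:** I measured the rib 3° from the peg, then turned the wrench about 5° further. From the last crop I judged the rib about 1–2° off by eye. I never felt a distinct hard stop. An automatic rib-angle check then disagreed between the cameras (14° from the scene view, -2° from the side view). I set the scene value aside as polluted by other pale pixels.
- **Wrench on the bench:** It touched down with the weight coming off the arm before I opened the gripper. It was fitted at (0.588, -0.289), and the arm is clear 0.2 m above it.
- **Small wrench:** My final fit differs from the first by about 2 mm, which is within measuring error.
- **Slip on my side:** When backing off after stroke one I briefly turned about the gripper instead of the nut axis. That put about 13 N sideways on the jaws. I corrected it straight away and it did no visible harm.

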